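Free the keeper plate of a vinyl roll spindle with a left-hand knob

TASK

The vinyl roll on the little spindle stand is held down by a slotted keeper plate under a black knob with a left-hand thread. Loosen the knob by turning it clockwise until you feel it come up against its end stop, without forcing it against the stop; then draw the keeper plate out sideways by its upright tab, without wrenching it against the knob, and lay it flat in the undivided grey tray. Leave the knob backed off and the other things on the table where they are.

Things in the scene. Friction and masses are not known exactly. Their poses are not given: they have to be found in the camera images.
- stand: Roll stand: fixed square grey base plate 150 x 150 x 16 mm; origin at the centre of its underside, on the upright spindle axis. On it a fixed blue vinyl roll 110 mm across, top 66 mm above the table, then a steel seat disc 64 mm across, top at 70 mm, and a stud 10 mm thick. The keeper plate lies on the seat, the knob above it. The keeper's tab stands out along the stand's x axis, within 0.1 rad.
- knob_grip (a point): Black knob: upright bar grip 46 mm long (its x), 14 mm thick (y), 40 mm high, on a round flange 44 mm across. Point on the axis, 15 mm below the bar's top, 22 mm above the flange's top; 113 mm above the table when fully screwed down. Left-hand thread: turned clockwise seen from above it loosens and rises 1.11 mm per rad, friction about 0.12 N m; it stays where it is left and cannot tip.
- knob_nose (a point): Point at the bottom of the knob's round steel nose, 30 mm across, below the flange; 37 mm below knob_grip. It sits in the keeper's recess and clears the rim by about 1.6 mm when the knob is at its end stop, 3.6 rad from fully screwed down; up to 0.8 rad may be done already. The bar's angle tells nothing of the stop. Stop: springy, 5 N m per rad; 0.4 N m over friction is plenty, 1 too much.
- keeper_tab (a point): The centre of the upright tab of the loose aluminium keeper plate (160 g). The tab is 32 mm long (x), 8 mm thick (y) and 44 mm high; its lower edge is level with the plate's underside. z up, x points away from the plate, the direction in which it is to be drawn out.
- keeper_plate (a point): Centre of the keeper plate, 5 mm above its underside; axes as the tab, which is centred 75 mm along +x. Plate 56 x 56 x 8.4 mm with a square recess 36 x 36 mm, 3.4 mm deep, in its top; a slot 14 mm wide for the stud runs out through the edge at -x. A bar 20 mm wide and 8 mm high joins it to the tab. With the nose above the rim, drawing it level 50 mm along x frees it.
- tray: Fixed open grey plastic tray without dividers, 190 (x) x 130 (y) x 28 mm high, walls and floor 4 mm; origin at the centre of its underside. It may stand on either side of the stand; the long way of the keeper fits along its x.
- caddy: Fixed open wooden box with four compartments, 150 x 100 x 45 mm; origin at the centre of its underside. Not used.
- tape: Bystander: loose roll of black tape, 70 mm across, 19 mm high, origin at the centre of its underside.
- cutter: Bystander: loose yellow utility knife, 138 mm long, 14 mm high, lying flat; origin at the underside of its handle's middle, x along it.
- carton: Bystander: loose small cardboard box 70 x 100 x 45 mm; origin at the centre of its underside.
Things that resemble listed ones, but are neither listed nor needed, are in the scene too. What is meant by the part that bears keeper_tab is not red, and is the smaller of those in its own colour.

How it is judged:
By the outcome, as a careful person would: the job done as asked, in the order asked, and still so for the second after the job is handed in, with the robot touching nothing.
It also fails if it takes over 72 s, if anything falls off the work surface, if the arm or the gripper's body presses on something with over 40 N, if the wrist force passes 120 N, or if a joint passes its speed limit or range.

ROBOT

A 6-joint arm with a two-finger parallel gripper is mounted at the origin on the work surface. World frame = base frame: x ahead of the robot, y to its left, z up, the work surface at z = 0. Lengths are in m, angles in rad, forces in N, time in s.
With the tool pointing down it reaches from about 0.25 to 0.725 m from the base axis. Payload 4 kg.
Tool frame: the origin (TCP) lies at the very end of the fingers, on their centre line; the grasp point (between the pads) lies 19 mm behind it; z points along the fingers, y is the line along which they close (so a half turn about z gives the same grasp; the last joint's range is limited). The gripper opens to 85 mm and grips with 20 to 120 N. Pads are 22 mm wide; open, the fingers measure 114 mm over their backs; the gripper's body (76 mm by 85 mm) begins 54 mm behind the grasp point. The pads swing forward as they close: fully open they stand 13 mm farther back than shut.
Start: joints at [0, 0.241, 0.005, 1.335, 0, 1.571], TCP at [0.5, -0, 0.231] pointing down, gripper open.
Joint ranges: [-2.72, 2.72], [-1.05, 1.87], [-1.09, 1.28], [-1.99, 2.15], [-1.42, 1.44], [-3.14, 3.14]. Speed limits (rad/s): [2.79, 2.79, 3.14, 3.14, 3.14, 3.14].

INTERFACE

Orientations are given as a rotation vector (axis times angle).
In Python, from cell import readout, grab_frame, job_done gives the robot as it stands.
- The arm moves only by the tool apply_moves, never from a script. Its argument "motion" is text: rows parted by semicolons, each of 7 numbers parted by spaces: the shift along the tool's x, y, z in units of 200 mm (1.0 is 200 mm), then the turn, a rotation vector about the tool's x, y, z in units of pi/2 rad (1.0 is pi/2 rad), then the gripper command: -1 is fully open, 1 is shut, values between are in proportion. A call has 1 to 5 rows; each row shifts and turns the commanded pose from where the row before left it, along the tool's axes as they then stand; what a row does not reach is not made up. A row lasts 1/8 s, in which the tool goes at most 62.5 mm and 10.7 degrees, less where a joint would pass 70% of its speed; a pose out of reach is approached as far as the arm can. A call with a number of a shift or a turn outside -1 to 1 is refused whole. A call with a gripper value outside its range is refused whole. The fingers move at their own pace and stop on an object; the grip force is fixed at half the most. Time passes only in rows, so rows that do not move let the fingers close. It gives the time, the measured TCP pose, the force, the opening and the grip force at its end, in the units of the state.
- readout.sense(): the state, without advancing time (a new reading comes with each control period).
- grab_frame(name): name is "scene" or "side" or "wrist"; returns a dict with "image" (400x640x3 uint8, red, green, blue), "K" (3x3 intrinsics, pixels), "origin" and "attitude" of the camera in the world. Camera axes: x right, y up, looking along -z (the intrinsics and any distortion apply to the point x, -y, -z); pixel columns grow to the right and rows downward; lengths in m; the calibration is good to about 2 mm. A picture is of the moment at which its call begins. There is no depth.
- job_done(): hands the job in; it is judged then, once.
The state is a dict: "time_s": time; "q": joint angles; "qd": joint speeds; "tau": joint torques, N m; "tool_pos": TCP position; "orientation": TCP orientation; "ft_force": force on the tool from outside, world axes, zero at the start; "wrist_torque": the same for the moment, N m; "width": opening from 0.0 (shut) to 1.0 (fully open); "finger_force": force on a finger pad.
Only numpy, scipy, OpenCV 4.12 (cv2) and the standard library are available. Lean on these libraries where they do the work, as an engineer would, in place of code of your own. Each camera call takes 0.05 s, during which the arm holds its last target. There are 200 camera calls.

## Working session

There is one attempt and no reset: what is moved stays moved. The work goes in short steps, Python scripts to look and compute and a tool call to move; the robot and the scene stay as the last step left them, time stands still between calls to the robot, and variables do not carry over. Pictures are saved under pics/ and viewed, at most 10 in all, crops included, and the job is handed in when it is done.

Besides the shell and the picture viewer there is one more tool, called as name(argument=value, ...), one argument or row to a line, values as JSON. apply_moves: Moves the arm, as the interface text tells. Its arguments: {"type":"object","properties":{"motion":{"type":"string"}},"required":["motion"]}

```bash
mkdir -p pics; ls; cat > h.py <<'E'
import numpy as np, cv2
from cell import readout, grab_frame, job_done
from scipy.spatial.transform import Rotation as R
def rot(f):
    a=np.array(f["attitude"],float)
    return a if a.shape==(3,3) else (R.from_rotvec(a).as_matrix() if a.size==3 else R.from_quat(a).as_matrix())
def cast(f,uv,z):
    K=np.array(f["K"]); d=np.linalg.inv(K)@[uv[0],uv[1],1]; d=rot(f)@[d[0],-d[1],-d[2]]
    o=np.array(f["origin"]); return o+d*(z-o[2])/d[2]
def proj(f,p):
    c=rot(f).T@(np.array(p)-f["origin"]); c=np.array(f["K"])@[c[0],-c[1],-c[2]]; return c[:2]/c[2]
def save(f,n): cv2.imwrite(f"pics/{n}.png",f["image"][...,::-1])
E
python3 - <<'E'
from h import *
import pickle
fs={}
for n in("scene","side","wrist"):
    f=grab_frame(n); fs[n]=f; print({k:(v if k!="image" else 0) for k,v in f.items()})
pickle.dump(fs,open("f0.pkl","wb"))
save(fs["scene"],"s0");save(fs["side"],"d0");save(fs["wrist"],"w0")
print(readout.sense())
E
```

```text
pics
{'image': 0, 'K': array([[449.14486868,   0.        , 323.35524162],
       [  0.        , 449.14486868, 202.77155562],
       [  0.        ,   0.        ,   1.        ]]), 'origin': array([ 0.91394103, -0.40257015,  0.72451831]), 'attitude': array([0.67120614, 0.27469911, 0.77820924])}
{'image': 0, 'K': array([[425.09324574,   0.        , 319.00374122],
       [  0.        , 425.09324574, 197.75643277],
       [  0.        ,   0.        ,   1.        ]]), 'origin': array([ 0.26419939, -0.63256982,  0.65579942]), 'attitude': array([ 0.85998703, -0.1717712 , -0.35738598])}
{'image': 0, 'K': array([[354.48661323,   0.        , 320.30940194],
       [  0.        , 354.48661323, 199.25209376],
       [  0.        ,   0.        ,   1.        ]]), 'origin': array([0.49883163, 0.07388729, 0.37307994]), 'attitude': array([-0.29449195,  0.00231399,  0.00154831])}
{'time_s': 0.15, 'q': array([1.44359849e-05, 2.41234580e-01, 4.01805972e-03, 1.33519342e+00,
       1.33715697e-05, 1.57080658e+00]), 'qd': array([ 1.16086246e-03, -7.33467239e-05,  2.75982989e-03,  2.78483416e-05,
       -2.06555957e-03, -9.58381762e-04]), 'tau': array([-1.62746033e-03, -3.72633219e+01,  2.52638429e+01,  1.23480460e-02,
       -1.30651040e-05,  1.49362950e-05]), 'tool_pos': array([4.99515824e-01, 1.12692743e-05, 2.30614166e-01]), 'orientation': array([-2.22062300e+00, -2.22063226e+00,  1.77679734e-03]), 'ft_force': array([ 0.66532717, -0.24768089,  0.19728577]), 'wrist_torque': array([ 0.03204664, -0.02486945, -0.0071199 ]), 'finger_force': 0.0, 'width': 0.9963588442886933}
```

View pics/s0.png

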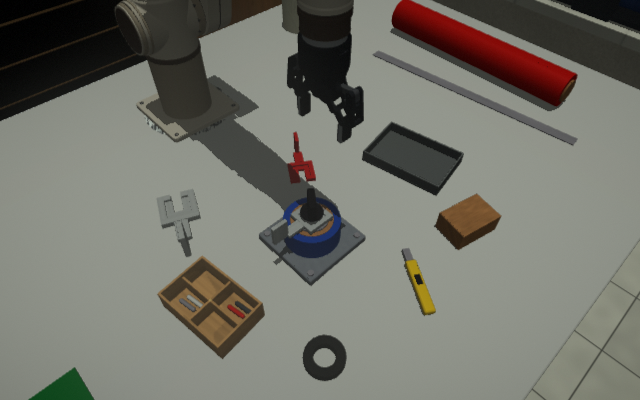

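View pics/d0.png

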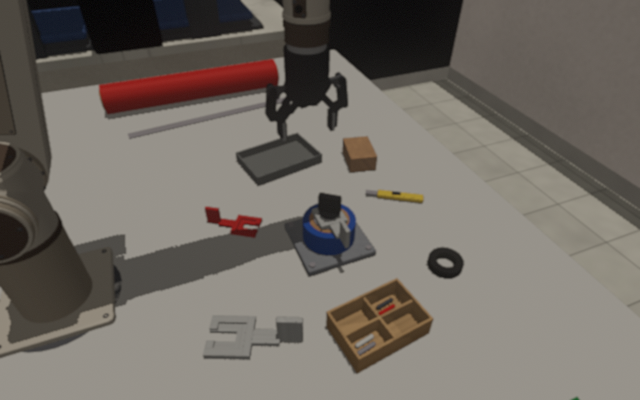

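The overview pictures show the stand near scene (312,235) and side (330,240). The tray is at scene (413,157). The keeper tab faces the camera at scene (279,231). The red keeper and the larger grey one are decoys. I'll enlarge both views around the stand.

```bash
python3 - <<'E'
from h import *
import pickle
fs=pickle.load(open("f0.pkl","rb"))
a=fs["scene"]["image"][180:290,250:375]; b=fs["side"]["image"][185:275,280:380]
a=cv2.resize(a,(400,352),interpolation=cv2.INTER_CUBIC); b=cv2.resize(b,(391,352),interpolation=cv2.INTER_CUBIC)
cv2.imwrite("pics/c1.png",np.hstack([a,b])[...,::-1])
S,D=fs["scene"],fs["side"]
for n,f,pts in(("scene",S,[(260,237),(365,237),(310,282)]),("side",D,[(286,217),(305,270),(374,248)])):
    print(n,[cast(f,p,.014).round(3) for p in pts])
print("tray",[cast(S,p,.028).round(3) for p in[(363,155),(391,124),(462,157),(437,190)]])
print("trayD",[cast(D,p,.028).round(3) for p in[(237,157),(293,137),(321,157),(266,180)]])
E
```

```text
scene [array([ 0.46 , -0.129,  0.014]), array([0.601, 0.02 , 0.014]), array([ 0.601, -0.126,  0.014])]
side [array([0.46 , 0.04 , 0.014]), array([ 0.446, -0.119,  0.014]), array([ 0.598, -0.117,  0.014])]
tray [array([0.449, 0.176, 0.028]), array([0.421, 0.304, 0.028]), array([0.605, 0.334, 0.028]), array([0.627, 0.212, 0.028])]
trayD [array([0.411, 0.289, 0.028]), array([0.578, 0.328, 0.028]), array([0.613, 0.209, 0.028]), array([0.453, 0.168, 0.028])]
```

View pics/c1.png

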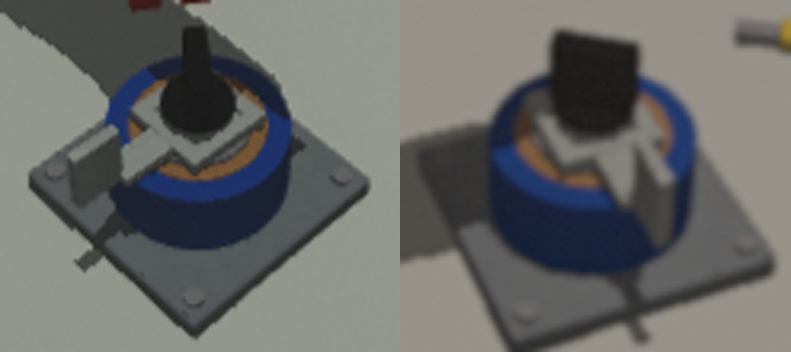

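Stand centre is about (0.53,-0.047). The tray is about (0.52,0.252) at yaw 0.19. The tab points roughly along -y. Next I check the wrist view that I already have.

```bash
python3 - <<'E'
from h import *
import pickle
fs=pickle.load(open("f0.pkl","rb"));S,D,W=fs["scene"],fs["side"],fs["wrist"]
print(proj(W,(.529,-.047,.07)))
sc=lambda p:(250+p[0]/3.2,180+p[1]/3.2)
sd=lambda p:(280+(p[0]-400)/3.91,185+p[1]/3.91)
print("tab top S",[cast(S,sc(p),.114).round(3) for p in[(68,152),(115,126)]])
print("tab top D",[cast(D,sd(p),.114).round(3) for p in[(640,135),(668,180)]])
print("bar top S",cast(S,sc((195,30)),.128).round(3),"D",[cast(D,sd(p),.128).round(3) for p in[(556,32),(638,43)]])
E
```

```text
[353.88096808 229.53595501]
tab top S [array([ 0.522, -0.141,  0.114]), array([ 0.525, -0.111,  0.114])]
tab top D [array([ 0.523, -0.11 ,  0.114]), array([ 0.523, -0.143,  0.114])]
bar top S [ 0.513 -0.041  0.128] D [array([ 0.509, -0.039,  0.128]), array([ 0.543, -0.062,  0.128])]
```

View pics/w0.png

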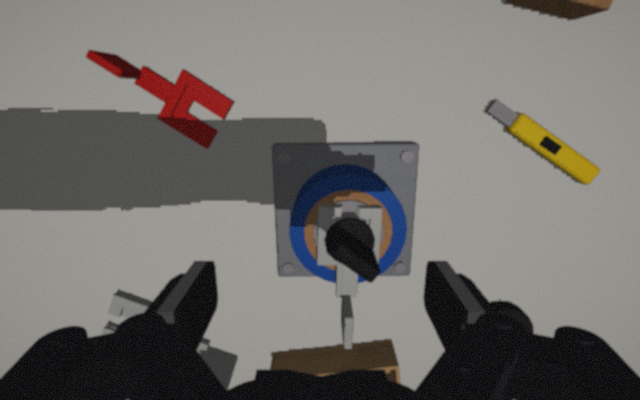

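The wrist view shows the stand at (347,215), the knob at (350,240) with its bar running to (378,272), and the tab at (347,325) pointing along -y. I'll refine the axis from the roll's outline.

```bash
python3 - <<'E'
from h import *
import pickle
fs=pickle.load(open("f0.pkl","rb"));W=fs["wrist"]
P=[cast(W,p,.016) for p in[(273,142),(418,142),(410,276),(279,276)]]
print(np.round(P,3),np.mean(P,0).round(4))
hsv=cv2.cvtColor(W["image"],cv2.COLOR_RGB2HSV)
m=cv2.inRange(hsv,(100,120,40),(130,255,255))
m=cv2.morphologyEx(m,cv2.MORPH_CLOSE,np.ones((3,3)))
c=max(cv2.findContours(m,0,2)[0],key=cv2.contourArea); print(cv2.boundingRect(c))
h=cv2.convexHull(c)[:,0].astype(float)
for z in(.066,):
    q=np.array([cast(W,p,z)[:2] for p in h]).astype(np.float32); print(cv2.minEnclosingCircle(q), q.min(0),q.max(0))
print([cast(W,p,.128).round(3) for p in[(332,232),(378,275)]], [cast(W,p,.114).round(4) for p in[(347,297),(348,347)]])
E
```

```text
[[ 0.451  0.026  0.016]
 [ 0.596  0.026  0.016]
 [ 0.599 -0.125  0.016]
 [ 0.452 -0.125  0.016]] [ 0.5243 -0.0495  0.016 ]
(290, 165, 117, 117)
((0.5232700705528259, -0.045249518007040024), 0.05860214680433273) [ 0.4698566  -0.10236803] [0.57775164 0.01227748]
[array([ 0.507, -0.026,  0.128]), array([ 0.543, -0.061,  0.128])] [array([ 0.5206, -0.0898,  0.114 ]), array([ 0.5226, -0.1396,  0.114 ])]
```

apply_moves(
  motion="-0.12 0.07 0 0 0 -0.1 -1;-0.12 0.07 0 0 0 -0.1 -1",
)

```text
time_s: 0.4
tool_pos: [0.5315, -0.0458, 0.2311]
orientation: [-1.839, -2.547, 0.0]
ft_force: [0.9, -0.1, -0.1]
width: 0.994
finger_force: 0.0
```

apply_moves(
  motion="0 0 0 0 0 -0.118 -1;0 0 0 0 0 -0.118 -1;0 0 0 0 0 -0.118 -1;0 0 0 0 0 -0.118 -1;0 0 0 0 0 -0.118 -1",
)

```text
time_s: 1.02
tool_pos: [0.5313, -0.0455, 0.2308]
orientation: [-0.506, -3.099, 0.0]
ft_force: [-0.3, -0.9, 0.3]
width: 1.0
finger_force: 0.0
```

apply_moves(
  motion="0 0 0 0 0 -0.118 -1;0 0 0 0 0 -0.118 -1;0 0 0 0 0 -0.118 -1;0 0 0 0 0 -0.118 -1;0 0 0 0 0 -0.118 -1",
)

```text
time_s: 1.65
tool_pos: [0.5313, -0.0455, 0.2308]
orientation: [0.933, -2.999, -0.001]
ft_force: [0.6, -0.0, -1.2]
width: 0.998
finger_force: 0.0
```

apply_moves(
  motion="0 0 0 0 0 -0.118 -1;0 0 0 0 0 -0.118 -1;0 0 0 0 0 -0.118 -1;0 0 0 0 0 -0.118 -1;0 0 0 0 0 -0.118 -1",
)

```text
time_s: 2.28
tool_pos: [0.5313, -0.0455, 0.2309]
orientation: [2.175, -2.266, -0.001]
ft_force: [0.2, 0.2, -0.5]
width: 1.001
finger_force: 0.0
```

apply_moves(
  motion="0 0 0 0 0 -0.118 -1;0 0 0 0 0 -0.118 -1;0 0 0 0 0 -0.118 -1;0 0 0 0 0 -0.118 -1;0 0 0 0 0 -0.118 -1",
)

```text
time_s: 2.9
tool_pos: [0.5313, -0.0455, 0.2308]
orientation: [2.959, -1.055, -0.002]
ft_force: [-0.3, 0.0, 0.2]
width: 0.998
finger_force: 0.0
```

```bash
python3 - <<'E'
from h import *
import pickle
s=readout.sense(); print(s["q"].round(3))
f=grab_frame("wrist"); pickle.dump(f,open("f1.pkl","wb"))
Rt=R.from_rotvec(s["orientation"]).as_matrix(); print(Rt.round(3))
u=proj(f,(.5245,-.0485,.09)); print(u)
x0,y0=int(u[0])-100,int(u[1])-75; print(x0,y0)
c=f["image"][max(y0,0):y0+150,x0:x0+200]; cv2.imwrite("pics/w1.png",cv2.resize(c,None,fx=4,fy=4,interpolation=2)[...,::-1])
E
```

```text
[-0.085  0.308  0.094  1.358 -0.    -2.542]
[[ 0.774 -0.633 -0.001]
 [-0.633 -0.774  0.   ]
 [-0.001  0.001 -1.   ]]
[327.23745064 188.22610331]
227 113
```

View pics/w1.png

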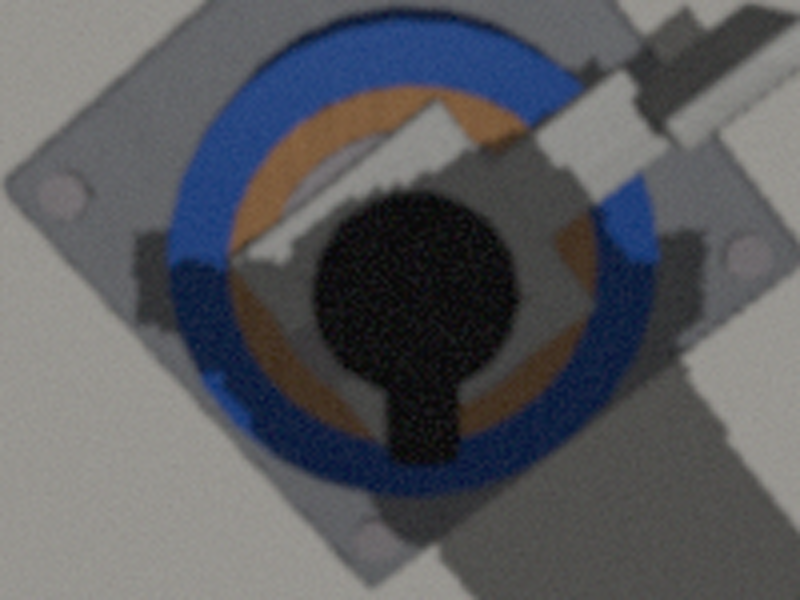

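The crop shows the flange centre at crop (416,293), which is pixel (331,186). The bar's near end is at crop (423,461), which is pixel (332.8,228), so it is nearly aligned with the gripper.

```bash
python3 - <<'E'
from h import *
import pickle
f=pickle.load(open("f1.pkl","rb")); s=readout.sense()
Rt=R.from_rotvec(s["orientation"]).as_matrix()
c=lambda x,y,z:cast(f,(227+x/4,113+y/4),z)
a=c(416,293,.0915);e=c(423.5,462,.1285);l=c(388,455,.1285);r=c(459,455,.1285)
l2=c(390,415,.1285);r2=c(461,415,.1285)
# roll outline top ring
roll=[c(168,250,.066),c(656,250,.066),c(412,12,.066),c(412,494,.066)]
print("flange",a.round(4),"barend",e.round(4),"thick",np.linalg.norm(l-r))
print("roll",((roll[0]+roll[1])/2).round(4))
for n,v in(("flange",a),("end",e)): print(n,"tool offset mm",(Rt.T@(v-s["tool_pos"])*1e3).round(1))
print("tab",)
E
```

```text
flange [ 0.5242 -0.0522  0.0915] barend [ 0.5064 -0.0383  0.1285] thick 0.013133596488812217
roll [ 0.5267 -0.054   0.066 ]
flange tool offset mm [ -1.2   9.6 139.4]
end tool offset mm [-23.8  10.1 102.4]
tab
```

apply_moves(
  motion="-0.006 0.049 0.1 0 0 0 0;0 0 0.2 0 0 0 0;0 0 0.15 0 0 0 0;0 0 0 0 0 0 0",
)

```text
time_s: 3.45
tool_pos: [0.522, -0.0521, 0.1387]
orientation: [2.953, -1.066, -0.01]
ft_force: [0.5, 1.0, 1.0]
width: 0.501
finger_force: 0.0
```

apply_moves(
  motion="0 0 0.1 0 0 0 0;0 0 0.1 0 0 0 0;0 0 0.014 0 0 0 0;0 0 0 0 0 0 0;0 0 0 0 0 0 0",
)

```text
time_s: 4.08
tool_pos: [0.5254, -0.0524, 0.0998]
orientation: [-2.955, 1.064, -0.004]
ft_force: [0.4, 0.1, 0.5]
width: 0.503
finger_force: 0.0
```

apply_moves(
  motion="0 0 0 0 0 0 1;0 0 0 0 0 0 1;0 0 0 0 0 0 1;0 0 0 0 0 0 1;0 0 0 0 0 0 1",
)

```text
time_s: 4.7
tool_pos: [0.5253, -0.0519, 0.0993]
orientation: [-2.955, 1.063, -0.003]
ft_force: [2.0, 3.7, 5.5]
width: 0.154
finger_force: 61.5
```

```bash
cat > st.py <<'E'
from h import *
s=readout.sense(); Rt=R.from_rotvec(s["orientation"]).as_matrix()
print("t",round(s["time_s"],2),"p",s["tool_pos"].round(4),"q6",s["q"][5].round(4),"yaw",np.arctan2(Rt[1,0],Rt[0,0]).round(4),"F",s["ft_force"].round(1),"Ftool",(Rt.T@s["ft_force"]).round(1),"T",s["wrist_torque"].round(3),"tau6",s["tau"][5].round(3),"w",round(s["width"]*85,1),"ff",round(s["finger_force"],1))
E
python3 st.py
```

```text
t 4.7 p [ 0.5253 -0.0519  0.0993] q6 -2.5499 yaw -0.6907 F [2.  3.7 5.5] Ftool [-0.9 -4.1 -5.5] T [ 0.687 -0.289  0.099] tau6 0.093 w 13.1 ff 61.5
```

apply_moves(
  motion="0 0 -0.0009 0 0 0.1 1;0 0 -0.0009 0 0 0.1 1;0 0 -0.0009 0 0 0.1 1",
)

```text
time_s: 5.08
tool_pos: [0.5249, -0.0521, 0.0998]
orientation: [-2.621, 1.731, -0.001]
ft_force: [1.1, 2.5, 6.7]
width: 0.153
finger_force: 61.8
```

```bash
python3 st.py
```

```text
t 5.08 p [ 0.5249 -0.0521  0.0998] q6 -2.0737 yaw -1.1671 F [1.1 2.5 6.7] Ftool [-1.9 -2.  -6.7] T [0.554 0.029 0.158] tau6 -0.882 w 13.0 ff 61.8
```

apply_moves(
  motion="0 0 -0.0009 0 0 0.1 1;0 0 -0.0009 0 0 0.1 1;0 0 -0.0009 0 0 0.1 1;0 0 -0.0009 0 0 0.1 1;0 0 -0.0009 0 0 0.1 1",
)

```text
time_s: 5.7
tool_pos: [0.524, -0.052, 0.1006]
orientation: [1.76, -2.603, -0.001]
ft_force: [-1.2, 2.7, 8.1]
width: 0.155
finger_force: 62.0
```

apply_moves(
  motion="0 0 -0.0009 0 0 0.1 1;0 0 -0.0009 0 0 0.1 1;0 0 -0.0009 0 0 0.1 1;0 0 -0.0009 0 0 0.1 1;0 0 -0.0009 0 0 0.1 1",
)

```text
time_s: 6.32
tool_pos: [0.5235, -0.0514, 0.1014]
orientation: [0.63, -3.077, -0.003]
ft_force: [-1.8, 4.7, 8.2]
width: 0.154
finger_force: 62.1
```

```bash
python3 st.py
```

```text
t 6.33 p [ 0.5235 -0.0514  0.1014] q6 -0.5029 yaw -2.7376 F [-1.8  4.7  8.2] Ftool [-0.2  5.1 -8.2] T [1.037 0.617 0.17 ] tau6 -0.873 w 13.1 ff 62.1
```

Turned 2.05 rad so far with lateral forces small. I'll go on to about 2.6, then fine steps.

apply_moves(
  motion="0 0 -0.0009 0 0 0.1 1;0 0 -0.0009 0 0 0.1 1;0 0 -0.0009 0 0 0.1 1;0 0 -0.0005 0 0 0.05 1;0 0 0 0 0 0 1",
)

```text
time_s: 6.95
tool_pos: [0.5235, -0.0508, 0.102]
orientation: [-0.221, -3.132, -0.005]
ft_force: [-3.0, 5.7, 9.1]
width: 0.153
finger_force: 61.8
```

```bash
python3 st.py
```

```text
t 6.95 p [ 0.5235 -0.0508  0.102 ] q6 0.0427 yaw 3.0004 F [-3.   5.7  9.1] Ftool [ 3.8  5.2 -9. ] T [ 1.301  0.567 -0.061] tau6 0.048 w 13.0 ff 61.8
```

apply_moves(
  motion="0 0 -0.0001 0 0 0.013 1;0 0 -0.0001 0 0 0.013 1;0 0 -0.0001 0 0 0.013 1;0 0 -0.0001 0 0 0.013 1;0 0 -0.0001 0 0 0.013 1",
)

```text
time_s: 7.58
tool_pos: [0.5236, -0.0507, 0.1022]
orientation: [-0.381, -3.117, -0.005]
ft_force: [-2.7, 6.3, 8.8]
width: 0.15
finger_force: 62.1
```

```bash
python3 st.py
```

```text
t 7.58 p [ 0.5236 -0.0507  0.1022] q6 0.1446 yaw 2.8986 F [-2.7  6.3  8.8] Ftool [ 4.1  5.5 -8.8] T [1.338 0.506 0.147] tau6 0.005 w 12.8 ff 62.1
```

apply_moves(
  motion="0 0 -0.0002 0 0 0.022 1;0 0 -0.0002 0 0 0.022 1;0 0 -0.0002 0 0 0.022 1;0 0 -0.0002 0 0 0.022 1;0 0 -0.0002 0 0 0.022 1",
)

```text
time_s: 8.2
tool_pos: [0.5237, -0.0506, 0.1023]
orientation: [-0.649, -3.072, -0.005]
ft_force: [-2.0, 5.9, 8.5]
width: 0.154
finger_force: 62.1
```

```bash
python3 st.py
```

```text
t 8.2 p [ 0.5237 -0.0506  0.1023] q6 0.3178 yaw 2.7255 F [-2.   5.9  8.5] Ftool [ 4.3  4.6 -8.5] T [1.443 0.408 0.181] tau6 -0.086 w 13.1 ff 62.1
```

apply_moves(
  motion="0 0 -0.0001 0 0 0.012 1;0 0 -0.0001 0 0 0.012 1;0 0 -0.0001 0 0 0.012 1;0 0 -0.0001 0 0 0.012 1;0 0 -0.0001 0 0 0.012 1",
)

```text
time_s: 8.82
tool_pos: [0.5237, -0.0505, 0.1024]
orientation: [-0.792, -3.038, -0.005]
ft_force: [-2.1, 6.4, 7.5]
width: 0.153
finger_force: 62.1
```

```bash
python3 st.py
```

```text
t 8.82 p [ 0.5237 -0.0505  0.1024] q6 0.4116 yaw 2.6318 F [-2.1  6.4  7.5] Ftool [ 4.9  4.6 -7.4] T [1.473 0.447 0.151] tau6 0.014 w 13.0 ff 62.1
```

apply_moves(
  motion="0 0 -0.0001 0 0 0.012 1;0 0 -0.0001 0 0 0.012 1;0 0 -0.0001 0 0 0.012 1;0 0 -0.0001 0 0 0.012 1;0 0 -0.0001 0 0 0.012 1",
)

```text
time_s: 9.45
tool_pos: [0.5238, -0.0504, 0.1025]
orientation: [-0.934, -2.998, -0.005]
ft_force: [-2.1, 6.7, 8.7]
width: 0.152
finger_force: 62.0
```

```bash
python3 st.py
```

```text
t 9.45 p [ 0.5238 -0.0504  0.1025] q6 0.5058 yaw 2.5376 F [-2.1  6.7  8.7] Ftool [ 5.5  4.4 -8.7] T [1.524 0.378 0.123] tau6 0.014 w 12.9 ff 62.0
```

apply_moves(
  motion="0 0 -0.0001 0 0 0.013 1;0 0 -0.0001 0 0 0.013 1;0 0 -0.0001 0 0 0.013 1;0 0 -0.0001 0 0 0.013 1;0 0 -0.0001 0 0 0.013 1",
)

```text
time_s: 10.07
tool_pos: [0.5238, -0.0503, 0.1027]
orientation: [-1.085, -2.946, -0.006]
ft_force: [-0.9, 7.3, 8.4]
width: 0.153
finger_force: 62.0
```

```bash
python3 st.py
```

```text
t 10.07 p [ 0.5238 -0.0503  0.1027] q6 0.608 yaw 2.4355 F [-0.9  7.3  8.4] Ftool [ 5.5  5.  -8.4] T [1.574 0.389 0.171] tau6 0.003 w 13.0 ff 62.0
```

apply_moves(
  motion="0 0 -0.0001 0 0 0.013 1;0 0 -0.0001 0 0 0.013 1;0 0 -0.0001 0 0 0.013 1;0 0 -0.0001 0 0 0.013 1;0 0 -0.0001 0 0 0.013 1",
)

```text
time_s: 10.7
tool_pos: [0.5239, -0.0503, 0.1028]
orientation: [-1.234, -2.887, -0.006]
ft_force: [-1.9, 6.7, 7.8]
width: 0.156
finger_force: 62.0
```

```bash
python3 st.py
```

```text
t 10.7 p [ 0.5239 -0.0503  0.1028] q6 0.7101 yaw 2.3335 F [-1.9  6.7  7.8] Ftool [ 6.2  3.3 -7.8] T [1.587 0.331 0.175] tau6 0.003 w 13.2 ff 62.0
```

Turned 3.26 rad, no stop yet.

apply_moves(
  motion="0 0 -0.0001 0 0 0.013 1;0 0 -0.0001 0 0 0.013 1;0 0 -0.0001 0 0 0.013 1;0 0 -0.0001 0 0 0.013 1;0 0 -0.0001 0 0 0.013 1",
)

```text
time_s: 11.32
tool_pos: [0.524, -0.0502, 0.1029]
orientation: [-1.38, -2.82, -0.006]
ft_force: [-1.4, 6.7, 7.1]
width: 0.154
finger_force: 62.0
```

```bash
python3 st.py
```

```text
t 11.32 p [ 0.524  -0.0502  0.1029] q6 0.8122 yaw 2.2315 F [-1.4  6.7  7.1] Ftool [ 6.2  3.1 -7.1] T [1.666 0.291 0.114] tau6 0.002 w 13.1 ff 62.0
```

apply_moves(
  motion="0 0 -0.0001 0 0 0.013 1;0 0 -0.0001 0 0 0.013 1;0 0 -0.0001 0 0 0.013 1;0 0 -0.0001 0 0 0.013 1;0 0 -0.0001 0 0 0.013 1",
)

```text
time_s: 11.95
tool_pos: [0.5241, -0.0501, 0.103]
orientation: [-1.522, -2.746, -0.006]
ft_force: [-1.8, 6.6, 7.0]
width: 0.151
finger_force: 62.0
```

```bash
python3 st.py
```

```text
t 11.95 p [ 0.5241 -0.0501  0.103 ] q6 0.9142 yaw 2.1294 F [-1.8  6.6  7. ] Ftool [ 6.6  2.  -6.9] T [1.644 0.269 0.131] tau6 0.001 w 12.9 ff 62.0
```

apply_moves(
  motion="0 0 -0.0001 0 0 0.013 1;0 0 -0.0001 0 0 0.013 1;0 0 -0.0001 0 0 0.013 1;0 0 -0.0001 0 0 0.013 1;0 0 -0.0001 0 0 0.013 1",
)

```text
time_s: 12.58
tool_pos: [0.5242, -0.0501, 0.1031]
orientation: [-1.659, -2.665, -0.006]
ft_force: [-1.2, 7.7, 8.0]
width: 0.154
finger_force: 62.5
```

```bash
python3 st.py
```

```text
t 12.57 p [ 0.5242 -0.0501  0.1031] q6 1.016 yaw 2.0277 F [-1.2  7.7  8. ] Ftool [ 7.5  2.4 -8. ] T [1.603 0.196 0.383] tau6 0.226 w 13.1 ff 62.5
```

The stop is felt: torque rose to 0.38 N m, about 0.25 over friction. I release, rise and turn toward the tab.

apply_moves(
  motion="0 0 0 0 0 0 0;0 0 0 0 0 0 0;0 0 0 0 0 0 0;0 0 -0.2 0 0 0 0;0 0 -0.28 0 0 0 0",
)

```text
time_s: 13.2
tool_pos: [0.5227, -0.0526, 0.1974]
orientation: [-1.661, -2.661, 0.005]
ft_force: [1.9, -0.9, 0.6]
width: 0.5
finger_force: 0.0
```

apply_moves(
  motion="0 0 0 0 0 0.1 0;0 0 0 0 0 0.1 0;0 0 0 0 0 0.09 0;-0.2 0 0 0 0 0 0;-0.18 0 0 0 0 0 0",
)

```text
time_s: 13.82
tool_pos: [0.5242, -0.1292, 0.1982]
orientation: [-2.22, -2.222, 0.001]
ft_force: [1.0, 0.1, 0.1]
width: 0.501
finger_force: 0.0
```

apply_moves(
  motion="0 0 0 0 0 0 0;0 0 0 0 0 0 0",
)

```text
time_s: 14.08
tool_pos: [0.5241, -0.1282, 0.1981]
orientation: [-2.221, -2.22, 0.0]
ft_force: [0.4, 0.6, 0.3]
width: 0.501
finger_force: 0.0
```

```bash
python3 st.py; python3 - <<'E'
from h import *
import pickle
f=grab_frame("wrist"); pickle.dump(f,open("f2.pkl","wb")); save(f,"w2")
print(proj(f,(.523,-.1265,.114)))
E
```

```text
t 14.07 p [ 0.5241 -0.1282  0.1981] q6 1.3313 yaw 1.5702 F [0.4 0.6 0.3] Ftool [ 0.6  0.4 -0.3] T [-0.029 -0.035  0.03 ] tau6 -0.001 w 42.6 ff 0.0
[320.16288966 204.11199056]
```

View pics/w2.png

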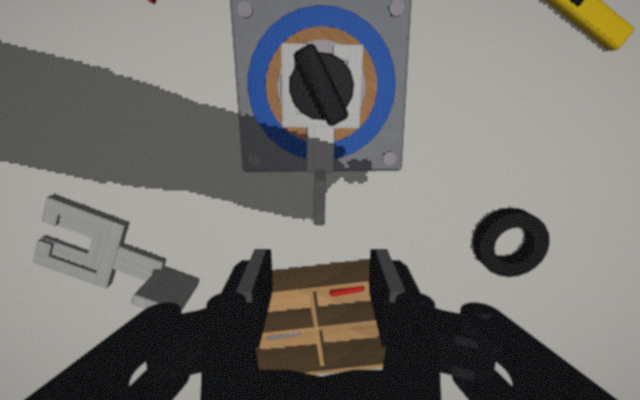

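The wrist view shows the tab's top edge from (319.5,171) to (319,223), upright in the image, so it is already aligned with the gripper.

```bash
python3 - <<'E'
from h import *
import pickle
f=pickle.load(open("f2.pkl","rb"))
g=cv2.cvtColor(f["image"],cv2.COLOR_RGB2GRAY)
for y in(168,172,180,195,210,218,224): print(y,g[y,306:334].tolist())
print([cast(f,p,.114).round(4) for p in[(319.5,171),(319,223)]],[cast(f,p,.078).round(4) for p in[(281,44),(281.5,127),(362,44),(364,127)]])
E
```

```text
168 [69, 72, 80, 80, 81, 81, 80, 77, 76, 81, 81, 78, 80, 79, 75, 80, 78, 76, 76, 84, 84, 80, 85, 81, 80, 80, 74, 69]
172 [86, 83, 79, 84, 84, 82, 81, 81, 72, 67, 66, 66, 66, 66, 67, 63, 66, 68, 67, 74, 81, 78, 82, 82, 85, 81, 84, 82]
180 [93, 88, 95, 92, 91, 88, 90, 89, 77, 70, 71, 71, 75, 74, 72, 73, 74, 67, 72, 79, 87, 90, 89, 92, 90, 92, 89, 91]
195 [88, 91, 92, 96, 90, 90, 86, 83, 79, 79, 77, 82, 80, 76, 78, 78, 78, 76, 93, 125, 161, 172, 170, 169, 173, 169, 169, 172]
210 [94, 91, 89, 91, 87, 90, 89, 81, 76, 76, 78, 79, 77, 80, 80, 80, 76, 83, 99, 134, 165, 174, 169, 171, 172, 170, 170, 170]
218 [128, 130, 131, 127, 120, 101, 91, 86, 80, 83, 80, 82, 87, 82, 82, 83, 80, 82, 108, 145, 166, 174, 173, 169, 170, 172, 172, 170]
224 [174, 171, 169, 169, 172, 171, 167, 149, 124, 109, 104, 102, 98, 96, 97, 97, 100, 114, 137, 160, 167, 173, 172, 170, 172, 170, 169, 170]
[array([ 0.5226, -0.1038,  0.114 ]), array([ 0.5222, -0.14  ,  0.114 ])] [array([ 0.4961, -0.0231,  0.078 ]), array([ 0.4947, -0.0789,  0.078 ]), array([ 0.5515, -0.0231,  0.078 ]), array([ 0.5549, -0.0789,  0.078 ])]
```

apply_moves(
  motion="0.018 -0.008 0.15 0 0 0 0;0 0 0.2 0 0 0 0;0 0 0.15 0 0 0 0;0 0 0.1 0 0 0 0;0 0 0 0 0 0 0",
)

```text
time_s: 14.75
tool_pos: [0.5213, -0.1233, 0.0769]
orientation: [-2.217, -2.221, 0.003]
ft_force: [-1.0, 0.2, -0.2]
width: 0.499
finger_force: 0.0
```

apply_moves(
  motion="0 0 0 0 0 0 1;0 0 0 0 0 0 1;0 0 0 0 0 0 1;0 0 0 0 0 0 1;0 0 0 0 0 0 1",
)

```text
time_s: 15.38
tool_pos: [0.5239, -0.1248, 0.0797]
orientation: [2.22, 2.22, 0.003]
ft_force: [0.1, 0.6, 5.9]
width: 0.084
finger_force: 59.7
```

```bash
python3 st.py
```

```text
t 15.38 p [ 0.5239 -0.1248  0.0797] q6 1.3366 yaw 1.5708 F [0.1 0.6 5.9] Ftool [ 0.6  0.2 -5.9] T [ 0.404 -0.019  0.006] tau6 0.001 w 7.2 ff 59.7
```

apply_moves(
  motion="0 0 -0.004 0 0 0 1;0 0 0 0 0 0 1;-0.015 0 0 0 0 0 1;-0.015 0 0 0 0 0 1;0 0 0 0 0 0 1",
)

```text
time_s: 16.0
tool_pos: [0.5227, -0.13, 0.0795]
orientation: [-2.22, -2.221, -0.002]
ft_force: [0.2, 3.3, 5.6]
width: 0.086
finger_force: 59.9
```

```bash
python3 st.py
```

```text
t 16.0 p [ 0.5227 -0.13    0.0795] q6 1.3255 yaw 1.5712 F [0.2 3.3 5.6] Ftool [ 3.3  0.2 -5.6] T [ 1.054 -0.095 -0.071] tau6 -0.006 w 7.3 ff 59.9
```

apply_moves(
  motion="-0.03 0 0 0 0 0 1;-0.03 0 0 0 0 0 1;-0.03 0 0 0 0 0 1;-0.03 0 0 0 0 0 1;0 0 0 0 0 0 1",
)

```text
time_s: 16.62
tool_pos: [0.5225, -0.155, 0.0793]
orientation: [-2.221, -2.221, 0.0]
ft_force: [-0.3, 1.8, 6.3]
width: 0.084
finger_force: 59.8
```

```bash
python3 st.py
```

```text
t 16.62 p [ 0.5225 -0.155   0.0793] q6 1.2827 yaw 1.5704 F [-0.3  1.8  6.3] Ftool [ 1.8 -0.3 -6.3] T [0.959 0.076 0.084] tau6 0.039 w 7.1 ff 59.8
```

apply_moves(
  motion="-0.04 0 0 0 0 0 1;-0.04 0 0 0 0 0 1;-0.04 0 0 0 0 0 1;-0.06 0 0 0 0 0 1;0 0 0 0 0 0 1",
)

```text
time_s: 17.25
tool_pos: [0.5219, -0.1927, 0.0783]
orientation: [-2.224, -2.219, 0.005]
ft_force: [0.4, 1.1, -1.9]
width: 0.082
finger_force: 58.7
```

```bash
python3 st.py
```

```text
t 17.25 p [ 0.5219 -0.1927  0.0783] q6 1.2208 yaw 1.5685 F [ 0.4  1.1 -1.9] Ftool [1.1 0.4 1.9] T [-0.074 -0.041  0.05 ] tau6 -0.043 w 6.9 ff 58.7
```

Drawn 68 mm and free, with 1.9 N of weight hanging. Next I lift and carry it over to the tray.

apply_moves(
  motion="0 0 -0.15 0 0 0 1;0 0 -0.25 0 0 0 1;0 0 -0.25 0 0 0 1;0 0 -0.15 0 0 0 1;0.1 0.02 0 0 0 0 1",
)

```text
time_s: 17.88
tool_pos: [0.528, -0.1721, 0.2415]
orientation: [2.221, 2.215, 0.002]
ft_force: [-0.2, 0.0, -2.4]
width: 0.082
finger_force: 58.8
```

apply_moves(
  motion="0.24 0.02 0 0 0 0 1;0.24 0.02 0 0 0 0 1;0.24 0.02 0 0 0 0 1;0.24 0.02 0 0 0 0 1;0.24 0.02 0 0 0 0 1",
)

```text
time_s: 18.5
tool_pos: [0.5453, 0.0715, 0.2365]
orientation: [-2.219, -2.221, 0.006]
ft_force: [1.6, -0.3, -1.7]
width: 0.086
finger_force: 58.7
```

apply_moves(
  motion="0.24 0.02 0 0 0 0 1;0.24 0.02 0 0 0 0 1;0.24 0.02 0 0 0 0 1;0.24 0.02 0 0 0 0 1;0 0 0 0 0 -0.1 1",
)

```text
time_s: 19.12
tool_pos: [0.5608, 0.2654, 0.2353]
orientation: [-2.027, -2.397, 0.007]
ft_force: [0.0, -0.3, -1.5]
width: 0.085
finger_force: 58.9
```

apply_moves(
  motion="0 0 0 0 0 -0.115 1;0 0 0 0 0 -0.115 1;0 0 0 0 0 -0.115 1;0 0 0 0 0 -0.115 1;0 0 0 0 0 -0.115 1",
)

```text
time_s: 19.75
tool_pos: [0.5613, 0.2616, 0.2361]
orientation: [-0.782, -3.039, 0.006]
ft_force: [-0.0, -0.6, -2.2]
width: 0.085
finger_force: 58.9
```

apply_moves(
  motion="0 0 0 0 0 -0.115 1;0 0 0 0 0 -0.115 1;0 0 0 0 0 -0.115 1;0 0 0 0 0 -0.11 1;0 0 0 0 0 0 1",
)

```text
time_s: 20.38
tool_pos: [0.5615, 0.2616, 0.2366]
orientation: [0.318, -3.121, 0.002]
ft_force: [-0.1, 1.2, -1.2]
width: 0.083
finger_force: 58.8
```

```bash
python3 st.py; python3 - <<'E'
from h import *
import pickle
f=grab_frame("wrist"); g=grab_frame("scene"); d=grab_frame("side"); pickle.dump((f,g,d),open("f3.pkl","wb"))
im=np.hstack([cv2.resize(f["image"],(480,300)),g["image"][60:260,260:480].repeat(1,0)[:, :220].copy() if 0 else cv2.resize(g["image"][60:260,290:490],(300,300))])
cv2.imwrite("pics/w3.png",im[...,::-1])
E
```

```text
t 20.38 p [0.5615 0.2616 0.2366] q6 0.2332 yaw -2.9387 F [-0.1  1.2 -1.2] Ftool [-0.1  1.2  1.2] T [ 0.034 -0.101  0.002] tau6 -0.35 w 7.1 ff 58.8
```

View pics/w3.png

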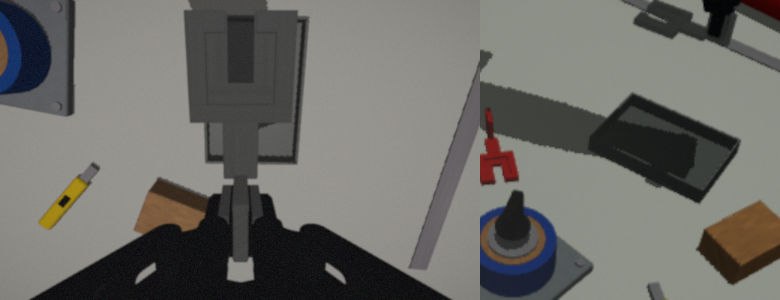

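The wrist view shows the keeper hanging in the grip over the tray, with tray rim corners at about (411,23), (396,216) and (275,216). The scene view shows all four tray corners.

```bash
python3 - <<'E'
from h import *
import pickle
f,g,d=pickle.load(open("f3.pkl","rb"))
print("W",[cast(f,p,.028).round(4) for p in[(410.7,22.7),(396,216),(274.7,216)]])
def corners(fr,lo,hi,seed):
    hsv=cv2.cvtColor(fr["image"],cv2.COLOR_RGB2GRAY); m=(hsv<85).astype(np.uint8)
    n,l,st,c=cv2.connectedComponentsWithStats(m); k=l[seed[1],seed[0]]; print(st[k])
    cs=cv2.findContours((l==k).astype(np.uint8),0,2)[0]; h=cv2.convexHull(max(cs,key=cv2.contourArea)); return cv2.approxPolyDP(h,5,True)[:,0]
f0=pickle.load(open("f0.pkl","rb"))
for n,s in(("scene",(380,165)),("side",(260,175))):
    q=corners(f0[n],0,0,s); print(n,q.tolist(),[cast(f0[n],p,.028).round(3)[:2].tolist() for p in q])
# predicted corners check for a hypothesis
c,y=np.array([.52,.252]),.2
Rz=np.array([[np.cos(y),-np.sin(y)],[np.sin(y),np.cos(y)]])
for n in f0: print(n,[proj(f0[n],[*(c+Rz@[a*.095,b*.065]),.028]).round(1).tolist() for a,b in((-1,-1),(-1,1),(1,1),(1,-1))])
E
```

```text
W [array([0.4124, 0.3139, 0.028 ]), array([0.5933, 0.3494, 0.028 ]), array([0.6191, 0.2247, 0.028 ])]
[ 362  122  102   73 4054]
scene [[391, 122], [463, 154], [436, 194], [362, 159]] [[0.416, 0.31], [0.601, 0.344], [0.633, 0.201], [0.456, 0.165]]
[    0     0   640   343 76650]
side [[639, 188], [639, 227], [11, 342], [0, 285], [0, 0], [463, 0]] [[1.266, -0.188], [1.145, -0.283], [-0.056, -0.094], [-0.091, 0.045], [-0.374, 2.105], [1.835, 1.257]]
scene [[358.2, 154.3], [386.8, 123.9], [460.5, 155.8], [435.2, 190.8]]
side [[260.5, 180.9], [237.3, 155.2], [299.7, 134.2], [325.8, 156.4]]
wrist [[252.3, -25.3], [208.6, -219.2], [463.2, -287.8], [476.3, -77.6]]
```

apply_moves(
  motion="0 0.02 0.2 0 0 0 1;0 0 0.25 0 0 0 1;0 0 0.25 0 0 0 1;0 0 0.2 0 0 0 1;0 0 0.1 0 0 0 1",
)

```text
time_s: 21.15
tool_pos: [0.5598, 0.2644, 0.0358]
orientation: [0.317, -3.121, 0.003]
ft_force: [0.2, -0.0, -0.5]
width: 0.082
finger_force: 58.7
```

apply_moves(
  motion="0 0 0.03 0 0 0 1;0 0 0.03 0 0 0 1;0 0 0.02 0 0 0 1;0 0 0 0 0 0 1;0 0 0 0 0 0 1",
)

```text
time_s: 21.78
tool_pos: [0.5624, 0.2654, 0.024]
orientation: [-0.32, 3.124, 0.001]
ft_force: [-0.1, -0.7, -2.0]
width: 0.08
finger_force: 58.7
```

```bash
python3 st.py
```

```text
t 21.77 p [0.5624 0.2654 0.024 ] q6 0.2368 yaw -2.9374 F [-0.1 -0.7 -2. ] Ftool [ 0.3 -0.7  2. ] T [ 0.034 -0.089  0.001] tau6 0.001 w 6.8 ff 58.7
```

apply_moves(
  motion="0 0 0.02 0 0 0 1;0 0 0.02 0 0 0 1;0 0 0.008 0 0 0 1;0 0 0 0 0 0 1;0 0 0 0 0 0 1",
)

```text
time_s: 22.4
tool_pos: [0.5618, 0.2651, 0.0139]
orientation: [0.32, -3.125, 0.0]
ft_force: [-1.9, 0.2, 3.2]
width: 0.089
finger_force: 59.4
```

```bash
python3 st.py
```

```text
t 22.4 p [0.5618 0.2651 0.0139] q6 0.2367 yaw -2.9374 F [-1.9  0.2  3.2] Ftool [ 1.8  0.5 -3.2] T [-0.107  0.38  -0.005] tau6 0.008 w 7.5 ff 59.4
```

It has touched down on the tray floor, so I release and rise.

apply_moves(
  motion="0 0 0 0 0 0 0.4;0 0 0 0 0 0 0.4;0 0 0 0 0 0 0.4;0 0 -0.1 0 0 0 0.4;0 0 -0.2 0 0 0 0.4",
)

```text
time_s: 23.02
tool_pos: [0.5603, 0.2644, 0.072]
orientation: [0.32, -3.12, 0.003]
ft_force: [0.0, 0.4, -0.3]
width: 0.298
finger_force: 0.0
```

apply_moves(
  motion="0 0 -0.25 0 0 0 0.4;0 0 -0.25 0 0 0 0.4;0 0 -0.2 0 0 0 0.4;0 0 0 0 0 0 0.4;0 0 0 0 0 0 0.4",
)

```text
time_s: 23.65
tool_pos: [0.5617, 0.2651, 0.2131]
orientation: [0.32, -3.125, 0.0]
ft_force: [-0.1, 0.0, -0.1]
width: 0.301
finger_force: 0.0
```

```bash
python3 st.py; python3 - <<'E'
from h import *
f=grab_frame("wrist"); g=grab_frame("scene")
cv2.imwrite("pics/w4.png",np.hstack([cv2.resize(f["image"],(400,250)),cv2.resize(g["image"],(400,250))])[...,::-1])
E
```

```text
t 23.65 p [0.5617 0.2651 0.2131] q6 0.2367 yaw -2.9374 F [-0.1  0.  -0.1] Ftool [0.1 0.  0.1] T [0.048 0.05  0.011] tau6 0.0 w 25.6 ff 0.0
```

View pics/w4.png

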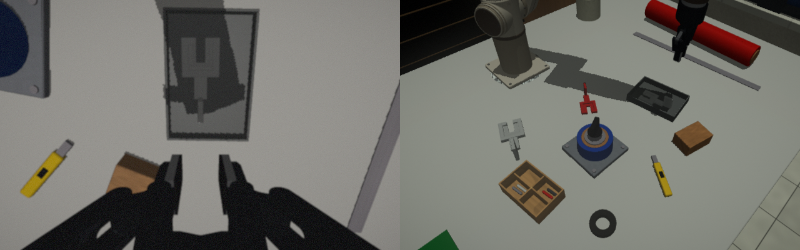

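The keeper lies flat inside the tray, centred at wrist (200,80). The knob is still on the stand and the other things haven't been moved.

```bash
python3 -c "from h import *; print(job_done())"
```

```text
the job is handed in; nothing more can be done
None
```

The knob is backed off to its end stop (felt at about 0.25 N m over friction), the keeper plate lies flat in the undivided grey tray, nothing else appears moved in the final pictures, and the job is handed in at about 24 s.

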